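Slide the jewellery tray home in its display case

ROBOT

A 6-joint arm with a two-finger parallel gripper is mounted at the origin on the work surface. World frame = base frame: x ahead of the robot, y to its left, z up, the work surface at z = 0. Lengths are in mm, angles in degrees, forces in N, time in s.
With the tool pointing down it reaches from about 425 to 950 mm from the base axis. Payload 14.7 kg.
Tool frame: the origin (TCP) lies midway between the tips of the shut fingers; the grasp point (between the pads) lies 19 mm behind it; z points along the fingers, y is the direction in which the jaws open and shut (so a half turn about z gives the same grasp; the last joint's range is limited). The gripper opens to 85 mm and grips with 20 to 120 N. Pads are 22 mm wide; open, the fingers measure 114 mm over their backs; the gripper's body (76 mm by 85 mm) begins 54 mm behind the grasp point. The pads swing forward as they close: fully open they stand 13 mm farther back than shut.
Start: joints at [-78.988, 27.513, 91.461, -0, 61.026, -2.67], TCP at [153.766, -631.544, 204.897] pointing down, gripper open.
Joint ranges: [-157.49, 157.49], [-46.99, 117.5], [13.45, 153.17], [-89.5, 269.5], [5.16, 153.95], [-167.48, 167.48]. Speed limits (degrees/s): [108.29, 108.29, 136.94, 172.46, 172.46, 172.46].

INTERFACE

Orientations are given as a 3x3 rotation matrix whose columns are the frame's x, y, z axes.
In Python, from cell import robot, inverse_kinematics, cams gives the robot as it stands. Calls block until the motion is done:
- robot.move_pose(position, orientation): joint-space move of the TCP to a pose.
- robot.move_straight(position, orientation=None, rate=150): straight line of the TCP; orientation=None keeps the orientation; rate is the mean speed in mm/s.
- robot.movej(angles): joint-space move.
- robot.move_gripper(opening, effort=None): finger opening in mm; effort is the grip in N (None keeps the last); returns when the fingers have stopped.
- robot.sleep(seconds).
- inverse_kinematics(position, orientation): joint angles nearest the present ones, or None.
- cams.capture(name): name is "scene" or "side" or "wrist"; returns a dict with "image" (384x512x3 uint8, red, green, blue), "K" (3x3 intrinsics, pixels), "position" and "orientation" of the camera in the world. Camera axes: x right, y down, z forward; pixel columns grow to the right and rows downward; lengths in mm; the calibration is good to about 2 mm. A picture is of the moment at which its call begins. There is no depth.
A pose or a line that the arm cannot do raises robot.PlanningError and nothing moves.
- robot.sign_off(): hands the job in, once; it reports no verdict.
Readings, each from a call of its own:
- robot.current_t(): time.
- robot.current_joints(): joint angles.
- robot.current_dq(): joint speeds.
- robot.current_joint_torque(): joint torques, N m.
- robot.current_tool_pos(): TCP position.
- robot.current_ee_rot(): TCP orientation.
- robot.current_ft_force(): force on the tool from outside, world axes, zero at the start.
- robot.current_moment(): the same for the moment, N m.
- robot.current_opening(): finger opening in mm.
Only numpy, scipy, OpenCV 4.12 (cv2) and the standard library are available. Lean on these libraries where they do the work, as an engineer would, in place of code of your own. Each camera call takes 0.05 s, during which the arm holds its last target.

TASK

Put the loaded jewellery tray back into the bay of the display case, nose first with its tall brass front plate towards you, and slide it fully home so that it sits square and flat and has pushed the orange rod at the back of the bay in as far as it goes; then let go. The tray binds if it is pushed off its centre line: when it sticks, ease off and push again at the centre rather than forcing it, and press only gently at the end. Keep the ring box and the pot standing in the tray and leave the other things on the counter alone.

Things in the scene. Friction and masses are not known exactly. Their poses are not given: they have to be found in the camera images.
- tray: the tray: light wood, blue lining, body 160 mm long (own x) by 100 mm wide (own y), side walls 18 mm and nose wall 26 mm high, loaded mass 0.35 to 0.7 kg. Origin: middle of its underside. +x points to its nose, -x to its tall brass front plate, z up. It starts on the open counter with its nose roughly away from the robot
- tray_grip (a point): top middle of the tray's upright dark wood grip board, 50 mm above the middle of its underside; axes as the tray's. The board is 56 mm long (x), 12 mm thick (y), and stands free down to the tray walls' height (18 mm); 38 mm clear on either side of it. Lift the tray by it
- tray_nose (a point): middle of the tray's nose face, 80 mm ahead of its origin, 16 mm above its underside; axes as the tray's. The nose is only 100 mm wide and has 16 mm play on each side in the bay
- tray_front (a point): middle of the outer face of the tray's front plate, 80 mm behind its origin, 16 mm above its underside; axes as the tray's. The plate is brass, 128 mm wide, 10 mm thick, 32 mm high: the place to push. A push lying wholly more than about 10 mm to one side skews the tray and it binds; pushing at the middle frees it
- rail_start (a point): start of the two brass guide rails, on the centre line, 60 mm before the mouth, 20 mm above the counter; axes as the case's. Rails 133 mm apart, 24 mm high, open on top, from here to the back of the bay; brass lead-ins before it flare to 160 mm over 29 mm. Two black rubber shoes stick out behind the tray's plate (tray x = -78 to -28 mm, 130 mm over both) and run between them
- case: display case (fixed): origin in the middle of the bay's mouth at counter height, +x straight into the bay along its centre line, z up. A smooth white floor, 4 mm above the counter and 158 mm wide, reaches from x = -160 mm, in front of the mouth, to x = 215 mm; the tray slides on it. Sliding freely takes 1 to 4 N, with the rod 7 to 11 N; a push over 14 N: it binds or is home. Forcing is over 45 N on the rod, 80 N on the case
- bay_mouth (a point): middle of the bay's mouth, 20 mm above the counter; axes as the case's. The bay is 133 mm wide between dark wood sides 64 mm high, from here 215 mm inwards. Pressed sideways against one rail the shoes grip and the tray drags even when square: then lead the push a few mm towards the other rail
- cover_edge (a point): middle of the front edge of the clear cover over the bay, on its top, 68 mm above the counter, 30 mm inside the mouth; axes as the case's. The cover reaches from here to the back, its underside 64 mm above the counter: the loaded tray passes below it, fingers holding the grip board do not
- buffer (a joint): travel of the orange round-headed rod (18 mm thick, 20 mm above the counter) on the bay's centre line, pushed back by the tray's nose: 0 at the start, 0.075 m fully in (hard stop). About 7 N moves it and it stays where it is left. It is set at a different depth each time, not measured, to be felt: fully in, the nose is 133 to 158 mm inside the mouth, so the front plate stands 27 to 2 mm before it
- ring_box: dark red ring box 34 x 30 x 26 mm high, 35 to 130 g, loose, standing in the tray to one side of the grip board's end; origin: middle of its underside
- pill_pot: blue round pot with a brass rim, 30 mm across, 26 mm high, 35 to 130 g, loose, standing at the opposite corner of the tray; origin: middle of its underside
- candle_jar: white candle jar with black lid, 72 mm across, 75 mm high, a bystander; origin: middle of its underside
- trinket_dish: copper bowl 90 mm across, 32 mm high, a bystander; origin: middle of its underside
- gift_box: dark brown box 120 x 90 mm with two yellow bars on it, 69 mm high in all, a bystander; origin: middle of its underside
- bead_tray: wooden compartment tray 120 x 160 x 28 mm, a bystander; origin: middle of its underside
- watch_cushion: grey watch cushion with a watch, 60 x 100 mm, 65 mm high, a bystander; origin: middle of its underside
Not all that is in view belongs to the job. What is meant by the pill_pot is not green or turquoise, and is the smaller of those in its own colour.

How it is judged:
By the outcome, as a careful person would: the job done as asked, in the order asked, and still so for the second after the job is handed in, with the robot touching nothing.
It also fails if it takes over 61 s, if anything falls off the work surface, if the arm or the gripper's body presses on something with over 40 N, if the wrist force passes 120 N, or if a joint passes its speed limit or range.

## Working session

There is one attempt and no reset: what is moved stays moved. The work goes in short steps, each a Python script; the robot and the scene stay as the last script left them, time stands still between calls to the robot, and variables do not carry over. Pictures are saved under pics/ and viewed, and the job is handed in when it is done.

```bash
ls; mkdir -p pics
cat > h.py <<'E'
import numpy as np, cv2
from cell import robot, inverse_kinematics, cams
def snap(name,fn):
    c=cams.capture(name); 
    np.savez('pics/'+fn+'.npz',**{k:np.array(c[k]) for k in ('image','K','position','orientation')})
    cv2.imwrite('pics/'+fn+'.png',c['image'][:,:,::-1]); return c
def load(fn): return np.load('pics/'+fn+'.npz')
def ray(c,u,v,z):
    d=np.array(c['orientation'])@np.linalg.inv(c['K'])@np.array([u,v,1.]); p=np.array(c['position'])
    return p+d*(z-p[2])/d[2]
def proj(c,P):
    q=np.array(c['orientation']).T@(np.array(P,float)-np.array(c['position'])); q=np.array(c['K'])@q
    return q[:2]/q[2]
E
python3 - <<'E'
from h import *
for n in('scene','side','wrist'):
    c=snap(n,n+'0'); print(n,np.round(c['position']),np.round(c['orientation'],2).tolist(),c['K'][0])
print(robot.current_t(),robot.current_ee_rot(),robot.current_opening())
E
```

```text
pics
scene [ 973. -339.  961.] [[0.62, 0.68, -0.39], [0.78, -0.54, 0.31], [-0.0, -0.5, -0.87]] [350.36364552   0.         253.53625436]
side [-217.  952.  761.] [[-0.79, -0.3, 0.54], [-0.62, 0.4, -0.68], [-0.02, -0.87, -0.5]] [435.48344786   0.         260.51598116]
wrist [ 229. -613.  373.] [[0.24, -0.93, -0.29], [-0.97, -0.23, -0.07], [-0.0, 0.3, -0.95]] [304.92395816   0.         253.83772916]
0.15 [[ 9.71628994e-01  2.36510204e-01 -1.48403808e-04]
 [ 2.36510244e-01 -9.71628636e-01  8.35072107e-04]
 [ 5.33096847e-05 -8.46479292e-04 -9.99999640e-01]] 85.36538501914059
```

View pics/scene0.png

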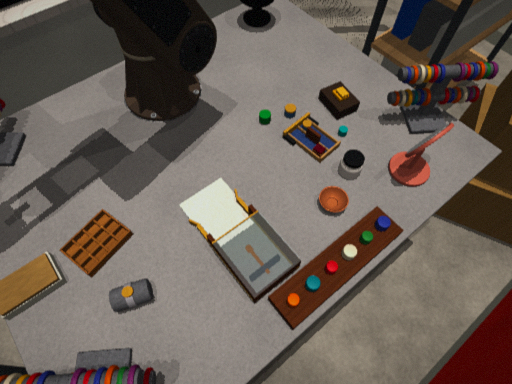

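View pics/side0.png

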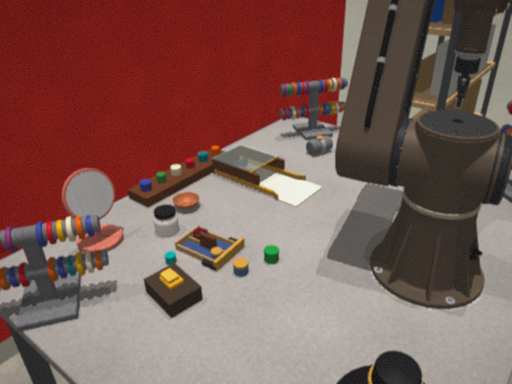

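View pics/wrist0.png

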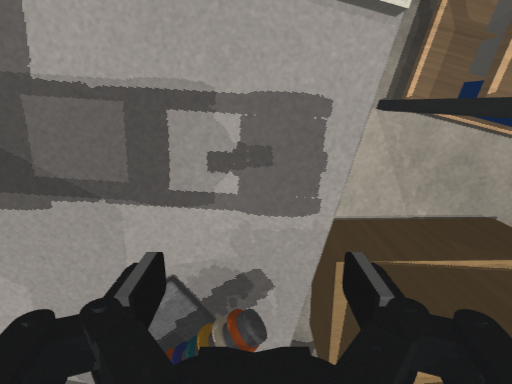

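The scene view shows the tray at about (312,138), the white floor at (218,207) and the covered bay at about (258,252). The candle jar is at (352,163) and the bowl at (333,200). I'll zoom in for the exact features.

Run:
```python
from h import *
c=load('scene0'); im=c['image'][:,:,::-1]
a=cv2.resize(im[105:170,270:350],None,fx=7,fy=7,interpolation=cv2.INTER_CUBIC); cv2.imwrite('pics/z1.png',a)
a=cv2.resize(im[170:305,170:310],None,fx=4.4,fy=4.4,interpolation=cv2.INTER_CUBIC); cv2.imwrite('pics/z2.png',a)
c2=load('side0'); im=c2['image'][:,:,::-1]
a=cv2.resize(im[215:285,140:290],None,fx=5,fy=5,interpolation=cv2.INTER_CUBIC); cv2.imwrite('pics/z3.png',a)
for n,u,v in [('tray',312,138),('floor',218,207),('jar',352,172),('bowl',333,203),('gift',338,103),('green',265,118),('orange',290,112),('turq',343,132),('bead',97,242),('watch',132,297),('backend',265,265)]: print(n,np.round(ray(c,u,v,0)))
```

```text
tray [511. 286.   0.]
floor [ 524. -122.    0.]
jar [693. 292.  -0.]
bowl [735. 163.   0.]
gift [453. 472.   0.]
green [340. 217.   0.]
orange [375. 305.   0.]
turq [559. 388.   0.]
bead [ 397. -464.    0.]
watch [ 600. -461.    0.]
backend [ 755. -126.    0.]
```

View pics/z1.png

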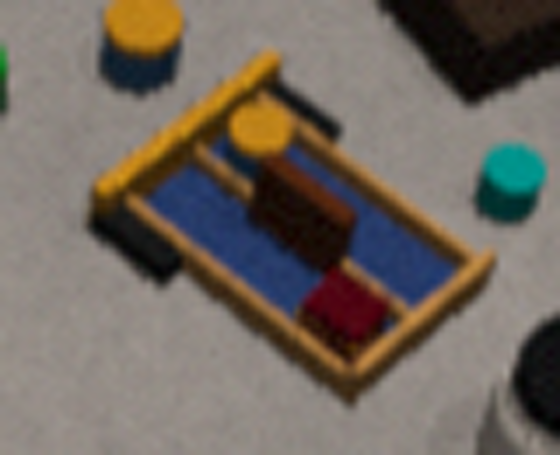

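View pics/z2.png

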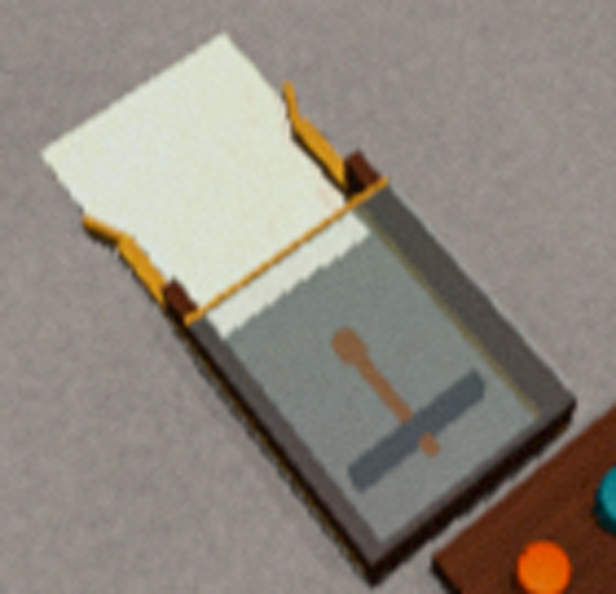

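View pics/z3.png

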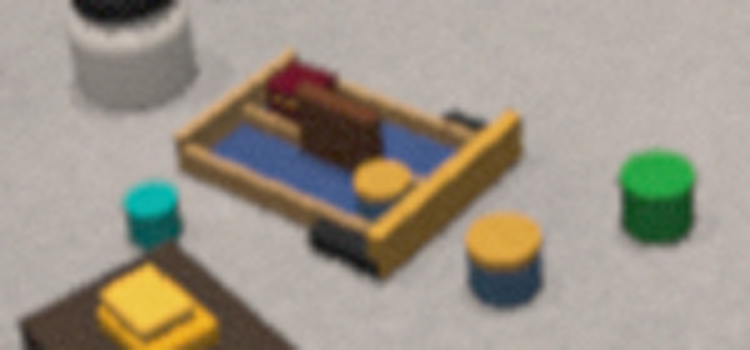

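Run:
```python
from h import *
c=load('scene0')
def Z(p,s,o): return np.array(p)/s+np.array(o)
def R(p,s,o,z): u=Z(p,s,o); return ray(c,u[0],u[1],z)
A=lambda p,z:R(p,7,(270,105),z)
L=A((105,190),32);Rr=A((277,62),32);n1=A((350,372),26);n2=A((488,260),26)
for q in (L,Rr,n1,n2): print(q.round(1))
print('plate w',np.linalg.norm(L-Rr),'nose w',np.linalg.norm(n1-n2))
f=(L+Rr)/2;n=(n1+n2)/2;d=(n-f)[:2];print('mid',f,n,np.linalg.norm(d),np.degrees(np.arctan2(d[1],d[0])))
g=A((258,162),50),A((350,215),50);print('grip',[x.round(1) for x in g],(g[0]+g[1])/2,np.linalg.norm(g[0]-g[1]))
print('pot',A((262,130),26+3),'box',A((347,307),29))
B=lambda p,z:R(p,4.4,(170,170),z)
a=B((42,153),4);b=B((222,32),4);print('floor corners',a,b,np.linalg.norm(a-b))
e1=B((188,320),68);e2=B((385,181),68);print('cover',e1,e2,np.linalg.norm(e1-e2))
t=B((345,340),20);print('rodhead',t)
m1,m2=(a+b)/2,(e1+e2)/2;d=(m2-m1)[:2];print(m1,m2,np.linalg.norm(d),np.degrees(np.arctan2(d[1],d[0])))
for q in (b-a,e2-e1):print(np.degrees(np.arctan2(q[1],q[0]))-90)
k1=B((372,585),64);k2=B((577,403),64);print('back',k1,k2)
```

```text
[451.4 211.5  32. ]
[444.1 331.3  32. ]
[599.2 232.9  26. ]
[593.6 329.1  26. ]
plate w 120.09748916239883 nose w 96.30770275011689
mid [447.73510029 271.39757022  32.        ] [596.42931655 280.98285493  26.        ] 149.00284437684496 3.6883581518020994
grip [array([494.2, 268.5,  50. ]), array([544.5, 280.4,  50. ])] [519.34638912 274.49689159  50.        ] 51.61036326017407
pot [469.72172973 297.77340298  29.        ] box [572.91530102 255.72881027  29.        ]
floor corners [ 446.35218244 -210.63569096    4.        ] [444.58203372 -54.48562789   4.        ] 156.16009613187217
cover [ 634.94208626 -211.70712106   68.        ] [636.79967702 -57.83653285  68.        ] 153.88180061085686
rodhead [ 690.8646647  -134.09074388   20.        ]
[ 445.46710808 -132.56065942    4.        ] [ 635.87088164 -134.77182696   68.        ] 190.4166123179485 -0.6653485401824505
0.6494887342442439
-0.6916652601343714
back [ 827.9187137  -221.82619079   64.        ] [822.04782153 -59.7867196   64.        ]
```

```bash
cat >> h.py <<'E'
def ori(deg):
    t=np.radians(deg); c,s=np.cos(t),np.sin(t)
    return np.array([[c,s,0],[s,-c,0],[0,0,-1.]])
E
python3 - <<'E'
from h import *
robot.move_pose([480,-134,260],ori(0)); print(robot.current_t(),robot.current_joints())
robot.sleep(.2);snap('wrist','wc')
robot.move_pose([480,275,230],ori(3.7)); print(robot.current_t(),robot.current_joints())
robot.sleep(.2);snap('wrist','wt');snap('scene','scene1'); print(robot.current_ft_force(),robot.current_tool_pos())
E
```

```text
2.2917 [-1.91461306e+01  1.19739768e+01  1.06927085e+02 -1.00485630e-02
  6.10998415e+01  7.08913643e+01]
4.0583 [ 2.65845510e+01  1.82668058e+01  1.02611814e+02 -1.66909335e-02
  5.91176284e+01  1.12936069e+02]
[-0.38216608 -0.36877341  0.59415461] [480.2984109  274.46446429 230.0877469 ]
```

View pics/wc.png

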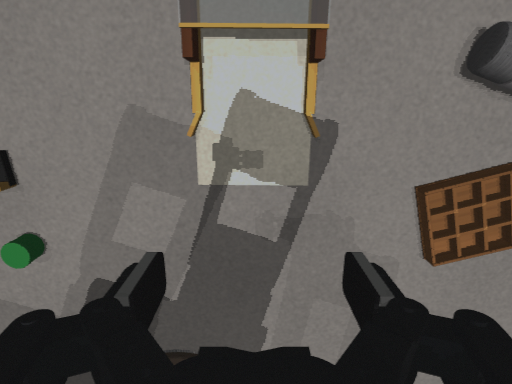

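View pics/wt.png

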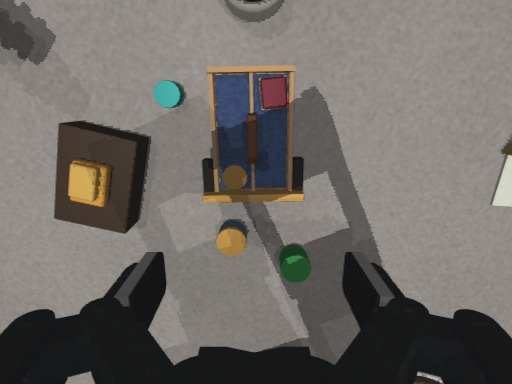

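The wrist views show the white floor corners near (197,185) and (308,185) and the cover edge at v≈25. The tray's grip board runs (252,115)–(252,165), with plate corners near (203,198) and (303,198). I'll zoom to refine these.

Run:
```python
from h import *
im=load('wt')['image'][:,:,::-1]
cv2.imwrite('pics/z4.png',cv2.resize(im[60:210,195:310],None,fx=4,fy=4,interpolation=cv2.INTER_CUBIC))
im=load('wc')['image'][:,:,::-1]
cv2.imwrite('pics/z5.png',cv2.resize(im[0:195,175:335],None,fx=3,fy=3,interpolation=cv2.INTER_CUBIC))
```

```text
(no output)
```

View pics/z4.png

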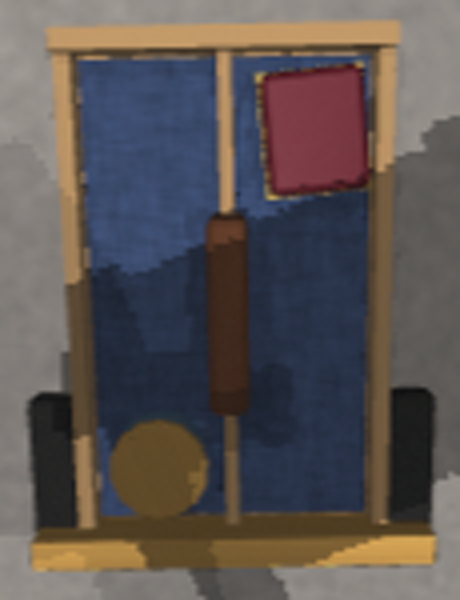

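View pics/z5.png

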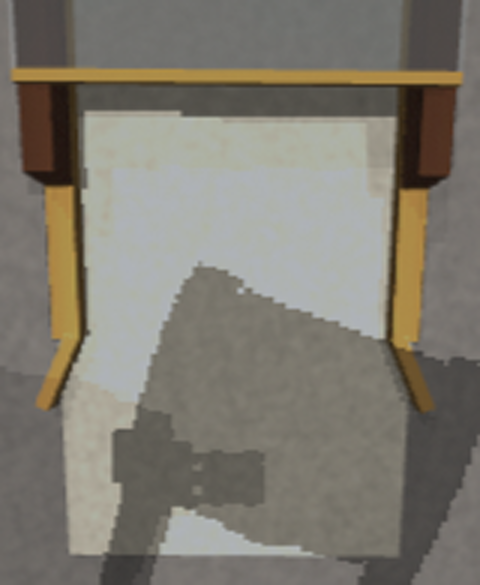

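Run:
```python
from h import *
c=load('wt')
A=lambda p,z:ray(c,195+(p[0]+.5)/4-.5,60+(p[1]+.5)/4-.5,z)
an=lambda d:round(float(np.degrees(np.arctan2(d[1],d[0]))),2)
P1,P2=A((32,542),32),A((436,535),32)   # plate inner/top front edge
N1,N2=A((47,28),26),A((400,22),26)
print('plate',P1,P2,np.linalg.norm(P1-P2),an(P1-P2)-90); print('nose',N1,N2,np.linalg.norm(N1-N2),an(N1-N2)-90)
f=(P1+P2)/2;n=(N1+N2)/2;print(f,n,np.linalg.norm((n-f)[:2]),an(n-f))
g1,g2=A((227,217),50),A((230,412),50);print('grip',g1,g2,(g1+g2)/2,np.linalg.norm(g1-g2),an(g1-g2))
print('box',A((315,130),29),'pot',A((158,468),29))
c=load('wc')
B=lambda p,z:ray(c,175+(p[0]+.5)/3-.5,(p[1]+.5)/3-.5,z)
a,b=B((69,555),4),B((399,555),4);print('floor',a,b,np.linalg.norm(a-b),an(a-b)-90,(a+b)/2)
e,g=B((12,69),68),B((461,73),68);print('cover',e,g,np.linalg.norm(e-g),an(e-g)-90,(e+g)/2)
# rail tops inner edges z=24
for z,p in((24,(73,187)),(24,(401,187)),(24,(78,335)),(24,(392,340)),(24,(40,405)),(24,(430,408))): print(p,B(p,z))
print(an((e+g)/2-(a+b)/2))
```

```text
plate [442.42737684 336.48141033  32.        ] [452.749357   209.96498341  32.        ] 126.93679354450026 4.659999999999997
nose [592.7717044  335.23337686  26.        ] [600.63446634 235.82096251  26.        ] 99.72287176522953 4.519999999999996
[447.58836692 273.22319687  32.        ] [596.70308537 285.52716969  26.        ] 149.6214790902518 4.72
grip [545.35486755 281.18202906  50.        ] [491.04379952 277.00254213  50.        ] [518.19933353 279.09228559  50.        ] 54.471646030119174 4.4
box [570.2773024  257.56968246  29.        ] pot [468.05153462 298.14705629  29.        ]
floor [444.15649393 -53.28442134   4.        ] [ 444.05167036 -211.72898381    4.        ] 158.44459714214634 -0.04000000000000625 [ 444.10408215 -132.50670258    4.        ]
cover [637.33565834 -55.28699331  68.        ] [ 635.96242861 -212.79701891   68.        ] 157.51601165058153 -0.5 [ 636.64904347 -134.04200611   68.        ]
(73, 187) [604.3980655 -67.3243463  24.       ]
(401, 187) [ 604.29562032 -200.89328115   24.        ]
(78, 335) [546.37380406 -66.31229284  24.        ]
(392, 340) [ 544.22237281 -200.19797955   24.        ]
(40, 405) [517.030124   -48.21564701  24.        ]
(430, 408) [ 515.62248472 -218.17783283   24.        ]
-0.46
```

Run:
```python
from h import *
O=ori(4.6)
robot.move_gripper(45,effort=60)
robot.move_pose([518,279.2,90],O)
robot.move_straight([518,279.2,21],O,rate=100)
print(robot.current_t(),robot.current_tool_pos(),robot.current_ft_force())
robot.move_gripper(5,effort=60); print('open',robot.current_opening(),robot.current_ft_force())
snap('wrist','wg')
robot.move_straight([518,279.2,45],O,rate=60)
print(robot.current_t(),robot.current_tool_pos(),robot.current_ft_force(),robot.current_moment(),robot.current_opening())
snap('wrist','wg2');snap('side','sg2')
```

```text
6.3083 [518.39061045 279.42400134  21.56685379] [ 0.73734861 -0.32004694  0.0626492 ]
open 8.441081550429248 [-1.16668278 -1.10158715  7.6421414 ]
7.35 [518.11845735 279.28089385  45.28535676] [ 0.32635194 -0.0080737  -5.42069054] [ 0.01712073 -0.09864803 -0.03035958] 8.04501296847209
```

View pics/wg2.png

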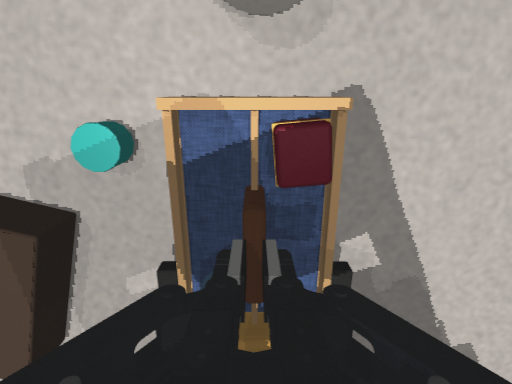

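View pics/sg2.png

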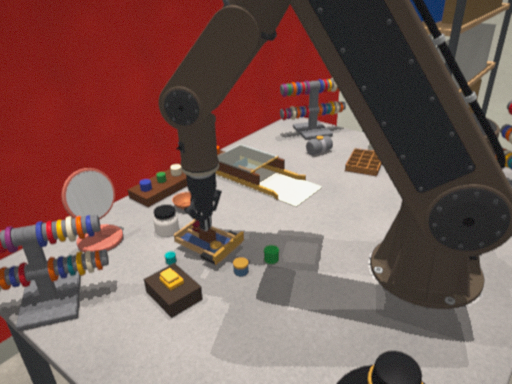

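The tray is lifted (−5.4 N, about 0.55 kg). It hangs level and square in the jaws, with the ring box standing at (303,155). Next I move it to the case.

Run:
```python
from h import *
O=ori(-0.4)
robot.move_straight([518,279.2,95],ori(4.6),rate=120)
robot.move_straight([538,-133.3,95],O,rate=200)
robot.sleep(.2)
print(robot.current_t(),robot.current_tool_pos(),robot.current_ft_force(),robot.current_opening())
robot.move_straight([538,-133.3,40],O,rate=100)
snap('wrist','wp');snap('scene','sp')
print(robot.current_t(),robot.current_tool_pos())
```

```text
10.4333 [ 538.01774872 -132.88282774   95.02676608] [ 0.49756016 -0.09128811 -5.77085943] 8.159224304344562
11.2333 [ 538.52485489 -133.46779725   40.645509  ]
```

View pics/wp.png

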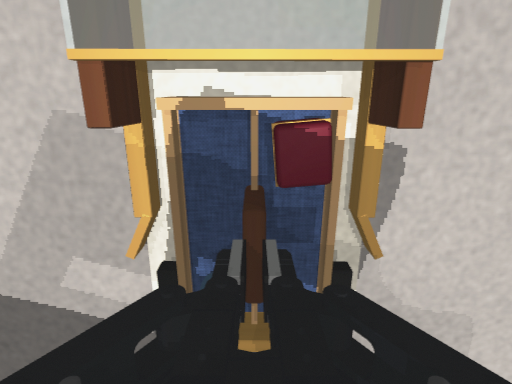

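View pics/sp.png

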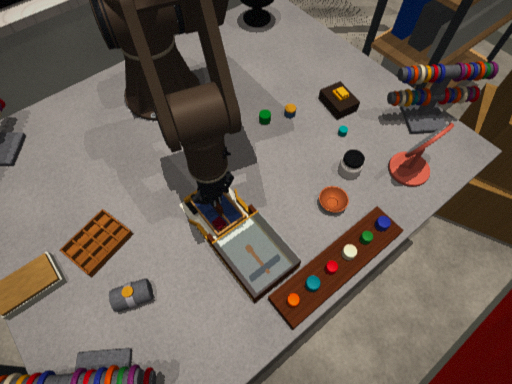

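The tray is centred over the floor: the nose spans 158–350 and the cover edge 68–440, both centred at u=254. I'll lower it and let go.

Run:
```python
from h import *
O=ori(-0.4)
z=28
robot.move_straight([538,-133.4,z],O,rate=60)
while z>23:
    f=robot.current_ft_force(); print(z,robot.current_tool_pos()[2].round(2),f.round(2))
    if f[2]>1: break
    z-=.7; robot.move_straight([538,-133.4,z],O,rate=30)
robot.move_gripper(40)
print(robot.current_t(),robot.current_ft_force(),robot.current_tool_pos())
robot.move_straight([538,-133.4,100],O,rate=150)
# go behind plate: plate face at case x -66.5-80 => world ~458
robot.move_pose([436,-132.6,100],O)
robot.move_gripper(0,effort=60)
robot.sleep(.1);snap('wrist','wr');snap('scene','sr');print(robot.current_t(),robot.current_tool_pos(),robot.current_opening())
```

```text
28 27.58 [ 0.31 -0.3  -5.59]
27.3 27.37 [-0.49  0.05 -4.06]
26.6 26.64 [-0.89 -0.36 -3.74]
25.900000000000002 25.88 [ 0.52 -0.11 -3.92]
25.200000000000003 25.75 [-0.99 -0.32  5.98]
12.9917 [-0.35289911 -0.50129335 -0.24306317] [ 538.00348099 -133.39887174   25.18812259]
14.8 [ 436.04659527 -132.5673952    99.98226217] -0.3140158616424303
```

View pics/wr.png

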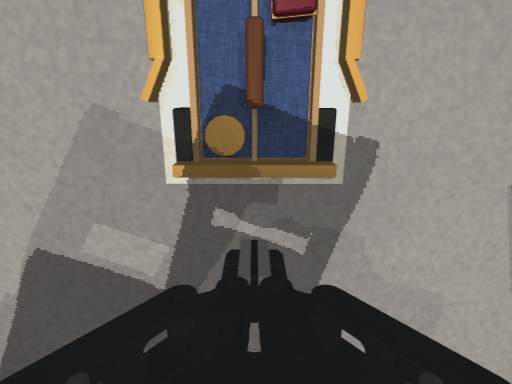

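View pics/sr.png

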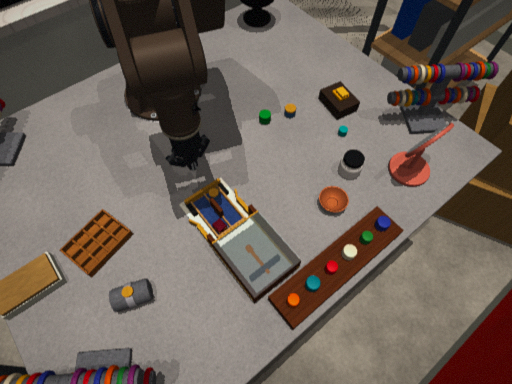

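The tray is flat and square on the floor. The plate spans (173–336, 170), the shoes stand before the lead-ins, and the pot is upright. I'll lower the shut fingers and push at the centre.

```bash
cat >> h.py <<'E'
def yl(x): return -132.6-0.0080*(x-450)
def push(x,xend,step,lim,rate=40,dy=0,z=14,tmax=8,O=ori(-0.4)):
    t0=robot.current_t(); 
    while x<xend:
        x=min(x+step,xend)
        robot.move_straight([x,yl(x)+dy,z],O,rate=rate)
        f=robot.current_ft_force(); t=robot.current_t()
        print(f'{x:.1f} {robot.current_tool_pos()[0]:.1f} F {f[0]:.1f} {f[1]:.1f} {f[2]:.1f} t{t:.2f}')
        if -f[0]>lim or abs(f[1])>12: print('LIMIT');break
        if t-t0>tmax: break
    return x
E
python3 - <<'E'
from h import *
O=ori(-0.4)
robot.move_straight([436,yl(436),14],O,rate=120)
print(robot.current_ft_force(),robot.current_t())
x=push(440,505,5,13)
snap('wrist','w1');snap('scene','s1')
E
```

```text
[-0.55881263 -0.11650528  1.28977692] 15.6667
445.0 445.5 F -0.6 0.6 -0.2 t16.04
450.0 450.3 F -0.5 -1.1 0.2 t16.32
455.0 455.3 F -0.6 -0.7 0.1 t16.59
460.0 460.3 F -1.7 0.6 -0.5 t16.87
465.0 465.4 F 0.7 0.1 0.6 t17.14
470.0 470.3 F -0.6 -0.4 -0.1 t17.42
475.0 475.3 F -0.3 -0.1 -0.6 t17.69
480.0 480.4 F 0.0 0.9 -0.2 t17.97
485.0 485.4 F -0.6 0.0 0.3 t18.24
490.0 490.4 F -0.5 -0.1 -0.1 t18.52
495.0 495.3 F 0.7 -0.5 0.9 t18.79
500.0 500.4 F -1.7 0.3 0.2 t19.07
505.0 505.4 F -1.5 0.9 0.1 t19.34
```

View pics/w1.png

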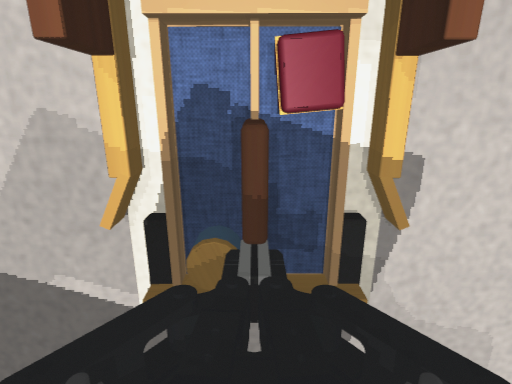

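The tray is still square and centred, with its shoes just about to enter the lead-ins. I continue pushing.

Run:
```python
from h import *
x=push(505,565,5,13)
snap('wrist','w2');snap('scene','s2')
```

```text
510.0 510.4 F -0.6 -1.1 0.3 t19.72
515.0 515.4 F 0.2 -0.7 -0.5 t19.99
520.0 520.4 F -0.2 0.6 -0.0 t20.27
525.0 525.4 F -0.2 -0.3 0.2 t20.54
530.0 530.4 F 0.4 0.3 0.3 t20.82
535.0 535.4 F -0.5 -0.5 0.4 t21.09
540.0 540.4 F 0.8 0.5 -1.0 t21.37
545.0 545.4 F -0.3 0.1 -0.4 t21.64
550.0 550.4 F 0.7 -0.8 0.1 t21.92
555.0 555.4 F -0.1 0.3 -0.1 t22.19
560.0 560.4 F -0.0 0.1 -0.1 t22.47
565.0 564.6 F -2.9 0.8 -0.2 t22.74
```

View pics/w2.png

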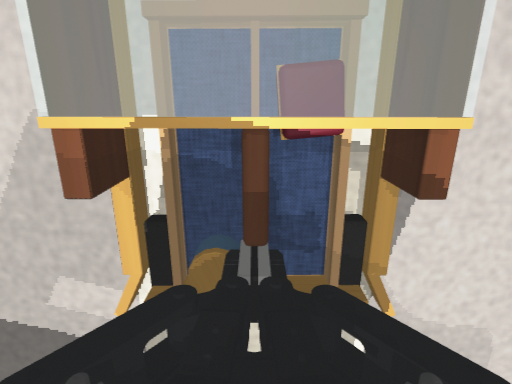

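Run:
```python
from h import *
c=load('w2');print(c['position'])
print('board far/near top',ray(c,256,128,54),ray(c,256,244,54))
print('shoe front',ray(c,158,216,22),ray(c,354,216,22),ray(c,158,216,10))
print('nose',ray(c,255,18,30),ray(c,255,0,30),'cover',ray(c,255,123,68))
im=load('s2')['image'][:,:,::-1]
cv2.imwrite('pics/z6.png',cv2.resize(im[165:305,170:310],None,fx=4.4,fy=4.4,interpolation=cv2.INTER_CUBIC))
```

```text
[ 641.85528435 -133.78905697  182.72331632]
board far/near top [ 631.71980537 -134.54770231   54.        ] [ 579.03851374 -134.29632479   54.        ]
shoe front [581.12614322 -79.3387926   22.        ] [ 580.38779488 -189.65255607   22.        ] [576.59195546 -75.2734013   10.        ]
nose [ 677.52599049 -134.47343814   30.        ] [ 684.48004079 -134.5134117    30.        ] cover [ 634.61565212 -134.10751237   68.        ]
```

View pics/z6.png

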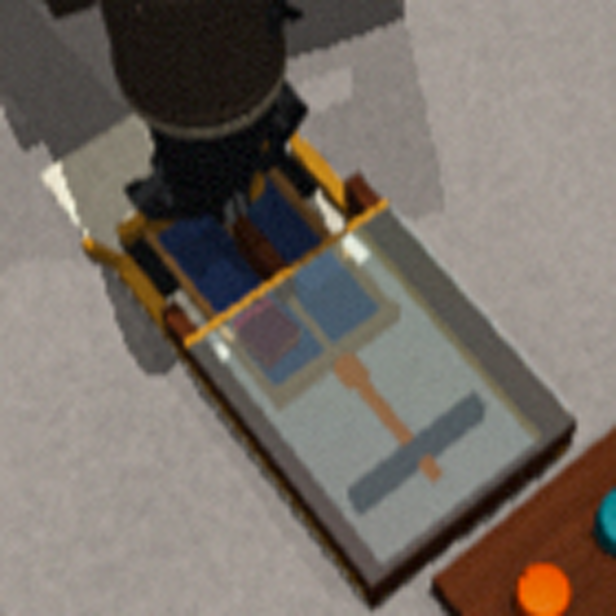

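Run:
```python
from h import *
c=load('w2')
for x in (525,535,576,586): print(x,proj(c,[x,-134+64,36]),proj(c,[x,-134-64,36]))
print('tcp',proj(c,[565,-134,14]),proj(c,[576,-134,14]),robot.current_tool_pos())
c1=load('wr')
print('wr plate',ray(c1,254,163,36),ray(c1,254,178,36),'board',ray(c1,254,18,54),ray(c1,254,107,54), 'tcp proj',proj(c1,[436,-132.6,100]),proj(c1,[447,-132.6,100]))
for n in('w1','w2'):
  im=load(n)['image'][:,:,::-1]; cv2.imwrite('pics/z_%s.png'%n,cv2.resize(im[200:340,130:380],None,fx=3,fy=3,interpolation=cv2.INTER_CUBIC))
```

```text
525 [144.23724981 316.35357661] [367.44146461 315.1390609 ]
535 [142.21837335 301.49312785] [369.2891154  300.22956008]
576 [133.15455442 234.77660514] [377.58567    233.28103898]
586 [130.72984499 216.92892048] [379.80552938 215.36802451]
tcp [255.20416671 235.74419405] [255.10115739 218.71732989] [ 564.60856664 -133.38198121   13.85217297]
wr plate [ 468.61361848 -132.69582762   36.        ] [ 456.71050648 -132.61651217   36.        ] board [ 563.58547931 -133.32438954   54.        ] [ 510.34397649 -132.969619     54.        ] tcp proj [254.22626749 236.39981478] [254.10683201 219.40254368]
```

View pics/z_w2.png

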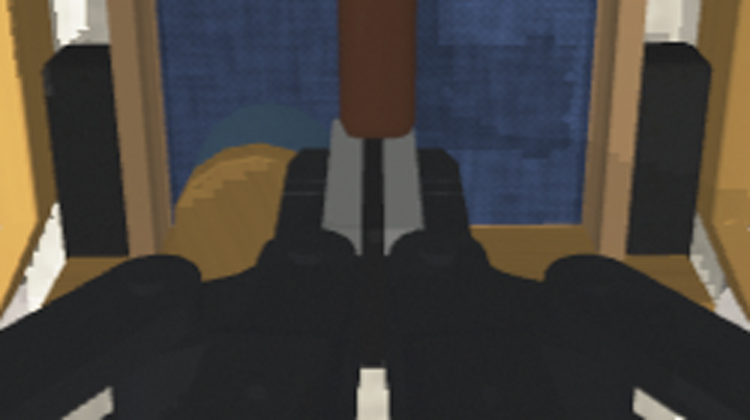

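Run:
```python
from h import *
c=snap('side','sd2'); print(proj(c,[565,-134,14]),proj(c,[565,-134,40]))
u,v=proj(c,[565,-134,30]).astype(int)
cv2.imwrite('pics/z7.png',cv2.resize(c['image'][v-45:v+45,u-60:u+60,::-1],None,fx=6,fy=6,interpolation=cv2.INTER_CUBIC)); print(u,v)
```

```text
[279.45785597 182.57519254] [279.49840683 176.06295404]
279 178
```

View pics/z7.png

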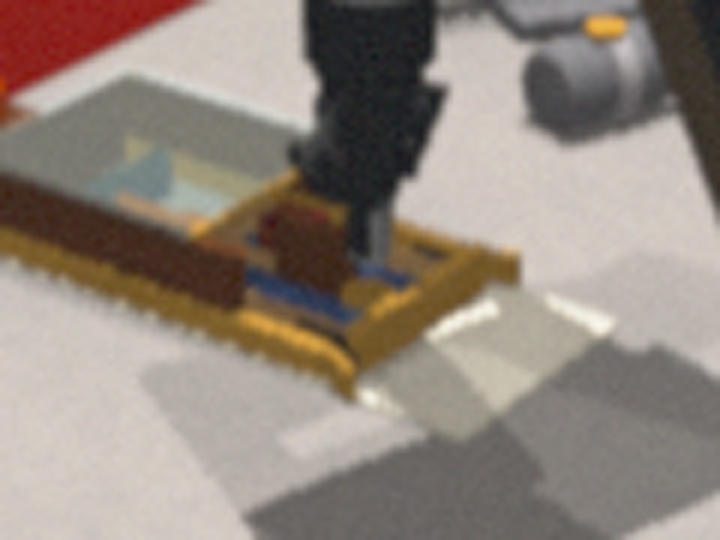

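View pics/z_w1.png

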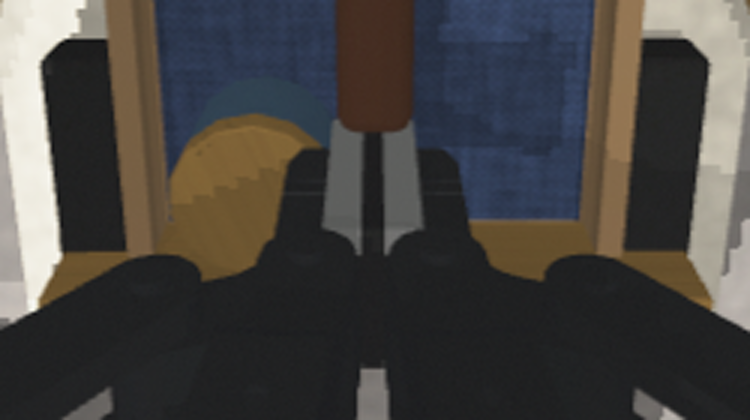

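Side and wrist views agree that the fingers passed over the brass plate and are touching the rear end of the grip board at px (370,255) in the crop. So the real tips must be higher than the TCP reading says. I'll lift straight up, back off and measure the tip height before going on.

Run:
```python
from h import *
O=ori(-0.4)
robot.move_straight([562,yl(562),14],O,rate=60)
robot.move_straight([562,yl(562),75],O,rate=150)
robot.move_pose([470,yl(470),75],O)
c=snap('side','sd3');snap('wrist','w3');d=snap('scene','s3'); p=robot.current_tool_pos();print(p,robot.current_opening(),robot.current_t())
for n,cc in(('a',c),('b',d)):
  u,v=proj(cc,p).astype(int); print(n,proj(cc,p),proj(cc,p+[0,0,27]))
  cv2.imwrite('pics/z8%s.png'%n,cv2.resize(cc['image'][v-45:v+45,u-60:u+60,::-1],None,fx=6,fy=6,interpolation=cv2.INTER_CUBIC)); print(u-60,v-45)
```

```text
[ 470.86374262 -132.92201024   74.6215505 ] -0.3429852759933063 24.3083
a [302.2916447  174.98742444] [302.55084905 167.76504575]
242 129
b [202.0380082 184.8219874] [200.81823205 180.0504543 ]
142 139
```

View pics/z8a.png

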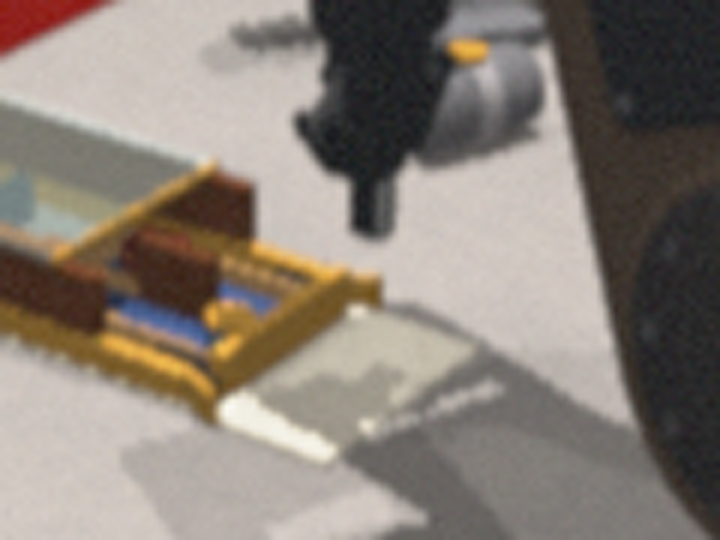

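View pics/z8b.png

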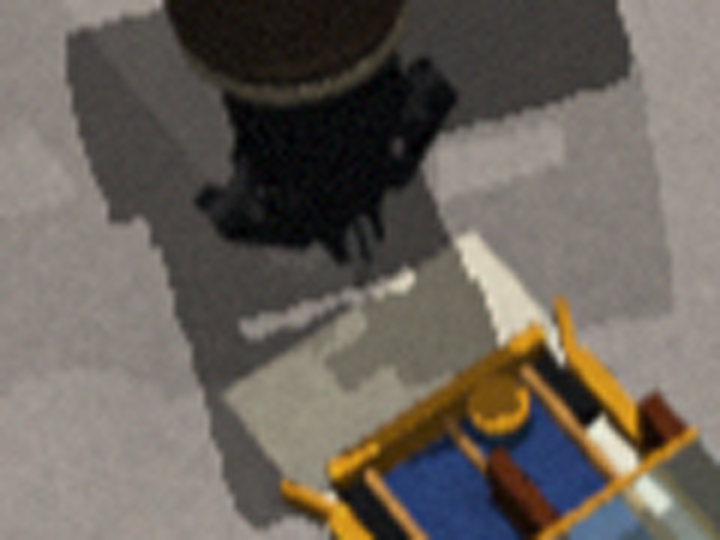

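View pics/w3.png

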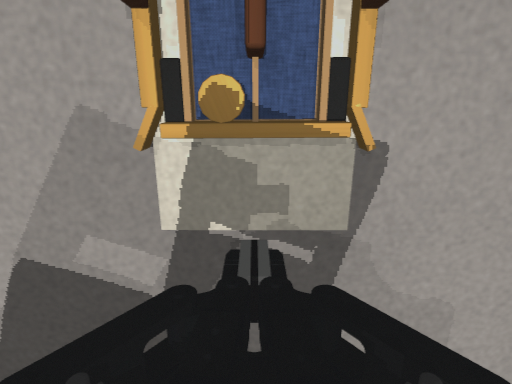

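Both views put the visible tips about 20–25 mm above the reported TCP: side tip (304,169) against a predicted (302,175), and scene tip (200,183). That explains the fingers skimming over the 36 mm plate. The tray and pot are fine. I'll go lower behind the plate and push again.

Run:
```python
from h import *
O=ori(-0.4)
a,b=load('sd3'),load('s3')
def P(c): 
    R=np.array(c['orientation']).T; return np.array(c['K'])@np.c_[R,-R@np.array(c['position'])]
X=cv2.triangulatePoints(P(a),P(b),np.array([[304.],[168.7]]),np.array([[200.3],[182.7]])); print('tip',(X[:3]/X[3]).ravel())
robot.move_straight([490,yl(490),14],O,rate=120)
z=14
while z>-2:
    z-=4; robot.move_straight([490,yl(490),z],O,rate=50); f=robot.current_ft_force(); print(z,f.round(1))
    if f[2]>3: break
x=push(500,535,5,13,z=z)
snap('side','sd4');c=snap('wrist','w4')
c=load('sd4');u,v=proj(c,[535,-134,20]).astype(int)
cv2.imwrite('pics/z9.png',cv2.resize(c['image'][v-45:v+45,u-60:u+60,::-1],None,fx=6,fy=6,interpolation=cv2.INTER_CUBIC))
```

```text
tip [ 471.00781878 -139.07962874   94.99569371]
10 [-0.6  0.5 -0. ]
6 [-0.5 -1.1 -0.7]
2 [1.1 0.3 0.2]
-2 [ 0.  -0.2 -0.2]
505.0 505.1 F 0.8 -0.4 0.0 t26.52
510.0 510.3 F -0.5 -0.4 -0.2 t26.79
515.0 514.6 F -4.2 0.4 -0.7 t27.07
520.0 519.5 F -4.5 -0.2 -0.6 t27.34
525.0 524.6 F -4.4 -0.6 -2.4 t27.62
530.0 529.7 F -3.3 0.7 -2.3 t27.89
535.0 534.8 F -4.6 0.1 -3.5 t28.17
```

View pics/z9.png

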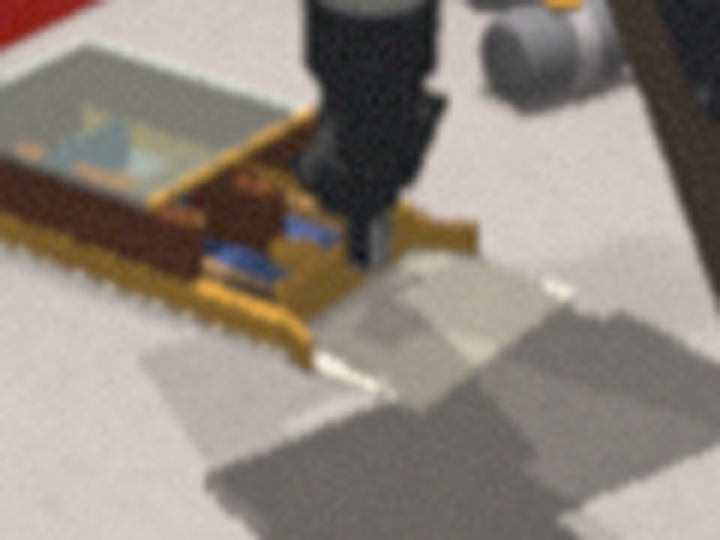

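View pics/w4.png

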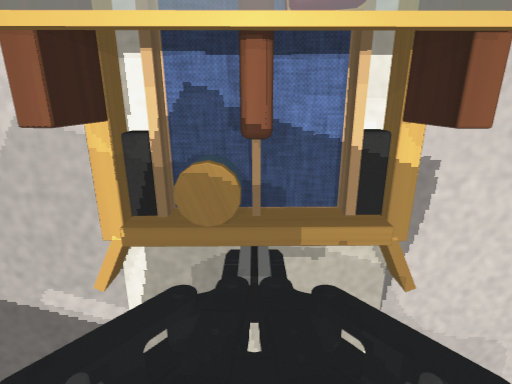

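The fingers now bear on the middle of the brass plate (u≈255; plate spans 103–407), square between the rails, at 3–5 N. I continue.

Run:
```python
from h import *
x=push(535,564,4,13,z=-2,rate=35)
snap('wrist','w5')
```

```text
539.0 538.8 F -4.6 -0.2 -2.7 t28.53
543.0 542.8 F -4.0 0.0 -3.4 t28.80
547.0 546.9 F -4.5 0.3 -2.8 t29.07
551.0 550.9 F -5.3 -0.6 -2.6 t29.33
555.0 554.9 F -5.4 0.5 -3.2 t29.60
559.0 559.0 F -5.0 0.6 -4.0 t29.87
563.0 563.0 F -4.1 -0.1 -3.1 t30.13
564.0 563.6 F -5.9 0.6 -3.2 t30.38
```

View pics/w5.png

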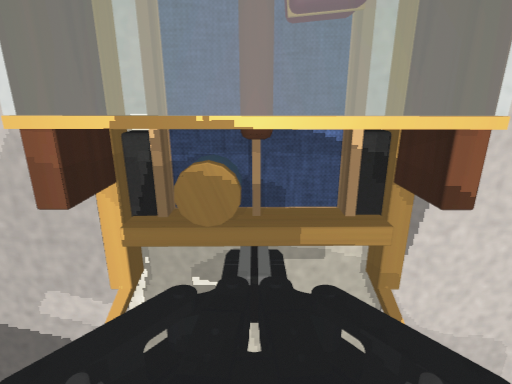

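It is still square and centred. Final stretch now, in small steps with the force watched.

Run:
```python
from h import *
x=push(564,595,1.5,12.5,z=-2,rate=20,tmax=12)
snap('wrist','w6');snap('scene','s6')
```

```text
565.5 565.1 F -6.8 -0.4 -3.2 t30.68
567.0 566.6 F -6.3 -1.0 -2.0 t30.93
568.5 568.1 F -6.6 0.4 -2.5 t31.18
570.0 569.5 F -6.0 0.4 -3.1 t31.43
571.5 571.1 F -5.7 0.4 -2.9 t31.68
573.0 572.5 F -6.4 -0.1 -3.5 t31.93
574.5 574.1 F -6.0 0.5 -2.0 t32.18
576.0 575.6 F -6.3 0.2 -2.8 t32.43
577.5 577.0 F -6.1 -0.3 -2.1 t32.68
579.0 578.5 F -7.4 0.2 -3.5 t32.93
580.5 580.0 F -5.8 0.1 -2.0 t33.18
582.0 581.6 F -6.3 0.5 -3.7 t33.43
583.5 583.0 F -5.7 0.7 -2.7 t33.68
585.0 584.5 F -6.5 0.4 -3.4 t33.93
586.5 585.5 F -10.2 -0.1 -0.3 t34.18
588.0 585.7 F -15.6 0.7 5.6 t34.43
LIMIT
```

View pics/w6.png

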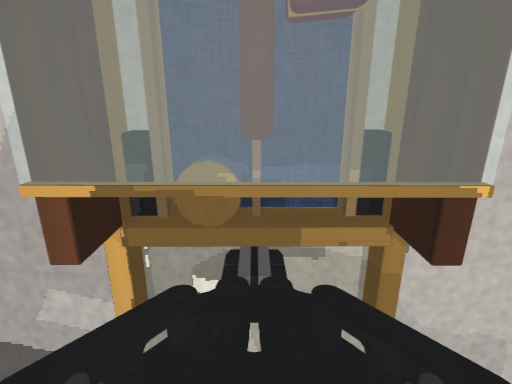

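The push stopped dead at TCP 585.6, putting the plate about 8 mm before the mouth, which is within the 2–27 mm range. I'll ease off and re-push at the centre and a few mm each side, to tell home from bound.

Run:
```python
from h import *
O=ori(-0.4)
for dy in (0,3,-3,0):
    robot.move_straight([580,yl(580)+dy,-2],O,rate=60); robot.sleep(.1)
    print('dy',dy,robot.current_ft_force().round(1))
    push(583.5,590,1,15.5,z=-2,rate=15,dy=dy)
robot.move_straight([575,yl(575),-2],O,rate=60)
robot.move_straight([560,yl(560),60],O,rate=120)
snap('wrist','w7')
robot.move_pose([450,-60,200],O);robot.sleep(.1)
snap('wrist','w8');snap('scene','s8');snap('side','sd8');print(robot.current_t())
im=load('s8')['image'][:,:,::-1]
cv2.imwrite('pics/z10.png',cv2.resize(im[165:305,170:310],None,fx=4.4,fy=4.4,interpolation=cv2.INTER_CUBIC))
```

```text
dy 0 [ 0.1 -0.1  0.4]
584.5 584.7 F -0.1 0.2 -0.2 t35.37
585.5 585.2 F -2.0 -0.0 0.6 t35.62
586.5 585.4 F -6.0 0.6 4.2 t35.87
587.5 585.5 F -10.4 1.0 8.2 t36.12
588.5 585.6 F -15.0 -1.4 11.3 t36.37
589.5 585.7 F -19.1 -1.2 14.5 t36.62
LIMIT
dy 3 [-0.2  0.3 -0.6]
584.5 584.6 F 0.1 -0.6 -0.3 t37.48
585.5 585.3 F -1.2 -0.3 -0.0 t37.73
586.5 585.5 F -5.7 1.1 4.4 t37.98
587.5 585.5 F -10.2 -0.5 8.2 t38.23
588.5 585.6 F -15.4 -0.7 11.1 t38.48
589.5 585.7 F -19.6 -0.4 14.2 t38.73
LIMIT
dy -3 [-0.5 -0.8  0.3]
584.5 584.6 F 0.1 0.3 1.3 t39.62
585.5 585.2 F -1.4 0.5 0.6 t39.87
586.5 585.4 F -5.7 -0.9 4.3 t40.12
587.5 585.5 F -11.6 -0.6 7.0 t40.37
588.5 585.6 F -15.1 -0.6 11.1 t40.62
589.5 585.7 F -20.0 -0.6 14.2 t40.87
LIMIT
dy 0 [ 0.4 -0.8  0.5]
584.5 584.6 F 0.7 0.1 0.7 t41.73
585.5 585.2 F -1.3 -0.1 -0.1 t41.98
586.5 585.4 F -7.3 0.1 4.4 t42.23
587.5 585.5 F -10.2 -0.2 9.0 t42.48
588.5 585.6 F -15.7 -0.4 11.8 t42.73
LIMIT
44.8833
```

View pics/z10.png

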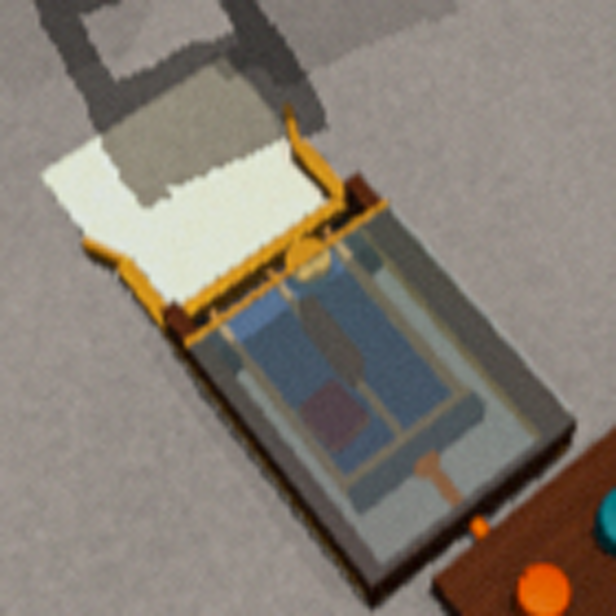

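View pics/w7.png

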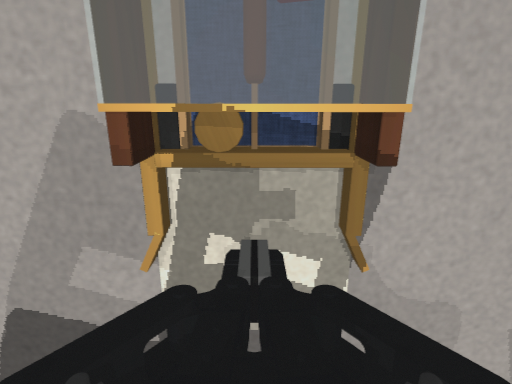

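View pics/w8.png

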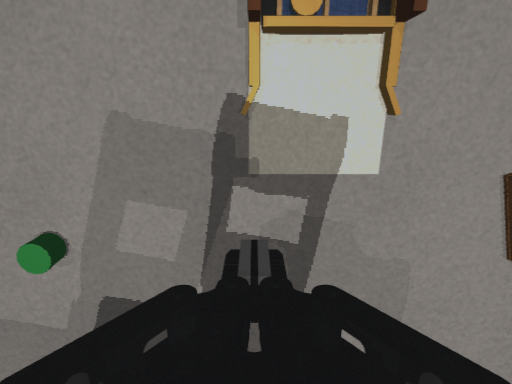

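Run:
```python
from h import *
c=load('w7')
a,b=ray(c,155,166,36),ray(c,357,166,36);print('plate outer top',a.round(1),b.round(1),np.linalg.norm(a-b))
s0,s8=load('scene0'),load('s8')
B=lambda p,o: (p[0]/4.4+170,p[1]/4.4+o)
print('head tip before',ray(s0,*B((337,330),170),20).round(1),'rear before',ray(s0,*B((432,448),170),20).round(1),'rear after',ray(s8,*B((481,527),165),20).round(1))
# 'after' crop began at row 165, before at 170
for p in [(756,-135,20),(681,-135,20)]: print(proj(s0,p),((proj(s0,p)-[170,170])*4.4).round())
im=load('s8')['image'][:,:,::-1];cv2.imwrite('pics/s8b.png',im)
```

```text
plate outer top [598.8 -70.1  36. ] [ 597.9 -199.7   36. ] 129.6193476655688
head tip before [ 682.3 -133.9   20. ] rear before [ 779.8 -135.6   20. ] rear after [ 825.4 -134.8   20. ]
[262.80422219 265.04484417] [408. 418.]
[246.00275423 244.87978213] [334. 329.]
```

View pics/s8b.png

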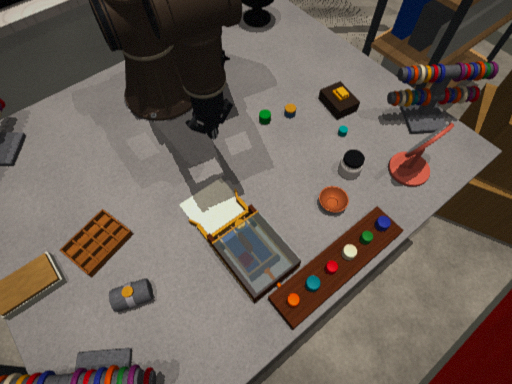

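View pics/sd8.png

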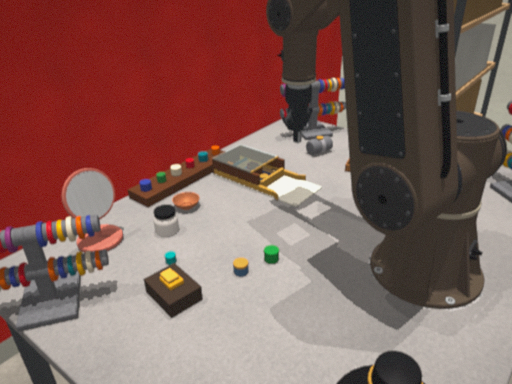

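Rod tip travel (682 → ~757 mm) matches the full 75 mm, the plate is square, and the bystanders haven't moved. I'm handing it in.

Run:
```python
from h import *
print(robot.sign_off(), robot.current_t())
```

```text
the job is handed in; nothing more can be done
the job is handed in; nothing more can be done
```

The tray is home in the bay, nose first with the brass plate towards the robot. The gripper is clear of it, and I handed the job in at about 45 s. I lifted the tray by its grip board, set it down before the guide rails and pushed it in with shut fingers.

**Checks that agreed**
- **Fully home:** four pushes, at the centre and 3 mm to each side, all stopped dead at the same place, with at most 20 N at the wrist.
- **Depth:** the plate stands about 6–8 mm before the mouth. The nose is then about 75 mm past where I first measured the rod's tip, which matches its full travel.
- **Square:** the plate reads square to within about 0.5°, its middle within 1 mm of the centre line.
- **Contents:** the pot and ring box stay visible in the tray and look upright, though I see the box only through the cover.
- **Other things on the counter:** none has visibly moved.

**What disagreed**
- **First push missed the plate:** the shut fingertips sit about 20 mm higher than the reported tool point. They passed over the plate, which touched lightly at most (under 2 N), and slid the tray gently by the rear end of its grip board. I found this in the pictures, backed off, lowered the tool and finished on the middle of the plate.
- **Grasp was shallower than planned:** for the same reason, the fingers probably held only the top few mm of the grip board. The tray did not slip.

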